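# Hold the hand magnifier over the blood-agar plate

### The arm

A 6-joint arm with a two-finger parallel gripper is mounted at the origin on the work surface. World frame = base frame: x ahead of the robot, y to its left, z up, the work surface at z = 0. Lengths are in m, angles in rad, forces in N, time in s.
With the tool pointing down it reaches from about 0.225 to 0.875 m from the base axis. Payload 3.4 kg.
Tool frame: the origin (TCP) lies between the finger pads; the fingertips stand 8 mm ahead of it and the grasp point (between the pads) lies 11 mm behind it; z points along the fingers, y is the line along which they close (so a half turn about z gives the same grasp; the last joint's range is limited). The gripper opens to 85 mm and grips with 20 to 120 N. Pads are 22 mm wide; open, the fingers measure 114 mm over their backs; the gripper's body (76 mm by 85 mm) begins 54 mm behind the grasp point. The pads swing forward as they close: fully open they stand 13 mm farther back than shut.
Start: joints at [-1.433, 0.276, 1.505, -0, 1.361, -0.121], TCP at [0.147, -0.556, 0.239] pointing down, gripper open.
Joint ranges: [-2.89, 2.89], [-0.75, 2.08], [0.22, 2.7], [-1.18, 4.32], [0.11, 2.71], [-2.7, 2.7]. Speed limits (rad/s): [2.57, 2.57, 3.14, 3.14, 3.14, 3.14].

### API

Orientations are given as a unit quaternion [w, x, y, z].
In Python, from rig import manip gives the robot as it stands.
- The arm moves only by the tool move_arm, never from a script. Its argument "deltas" is a list that holds one entry, the list of rows, each a list of 5 numbers: the shift along the tool's x, y, z normalised to -1 to 1, where 1 is 80 cm, then the turn about the tool's z normalised to -1 to 1, where 1 is 120 degrees, then the closure, from -1 (fully open) to 1 (shut). In form: [[[tx, ty, tz, twist, grip], ...]]. A call has 1 to 12 rows; each row is the pose to reach, as a shift and turn from the pose commanded when the call began, along the tool's axes at that moment; what a row does not reach only later rows make up. A row lasts 1/10 s, in which the tool goes at most 50 mm and 8.59 degrees, less where a joint would pass 70% of its speed; a pose out of reach is approached as far as the arm can. A call with a number of a shift or a turn outside -1 to 1 is refused whole. A call with a gripper value outside its range is refused whole. The fingers move at their own pace and stop on an object; "squeeze" is the grip in N (left out, the last holds). Time passes only in rows, so rows that repeat a pose let the fingers close. It gives the time, the measured TCP pose, the force, the opening and the grip force at its end, in the units of the state.
- manip.get_state(): the state, without advancing time (a new reading comes with each control period).
- manip.get_image(name): name is "scene" or "top" or "wrist"; returns the picture (420x560x3 uint8, red, green, blue); there is no depth.
- manip.camera_params(name): a dict with "fx", "fy", "cx", "cy" (pixels), "R" (3x3) and "t" (3): a world point X has camera coordinates R X + t; the wrist camera has in their place "tool_from_camera" (4x4, takes a point from camera to tool coordinates, whose origin is the TCP and whose axes are the flange's). Camera axes: x right, y down, z forward; pixel columns grow to the right and rows downward; lengths in m; the calibration is good to about 2 mm. The wrist camera is an equidistant fisheye: a pixel r from the principal point sees the ray r / f radians off the axis. A picture is of the moment at which its call begins: read the wrist's pose just before it. camera_params takes no time and is no camera call.
- manip.sign_off(): hands the job in; it is judged then, once.
The state is a dict: "clock": time; "qpos": joint angles; "qd": joint speeds; "effort": joint torques, N m; "position": TCP position; "ee_rot": TCP orientation; "contact_force": force on the tool from outside, world axes, zero at the start; "moment": the same for the moment, N m; "width": finger opening in m; "gripper_force": force on a finger pad.
Only numpy, scipy, OpenCV 4.12 (cv2) and the standard library are available. Lean on these libraries where they do the work, as an engineer would, in place of code of your own. Each camera call takes 0.05 s, during which the arm holds its last target. There are 200 camera calls.

### The job

Take the hand magnifier by its handle out of the instrument tray, carry it across clear of the tube rack, and hold it level above the red blood-agar plate, the lens centred over the plate and its underside 2 to 3 cm clear of the plate's rim, so the colonies can be read. Finish while still holding it there, steady in the gripper. The open plate must not be touched at any time, and leave everything else in the tray and on the bench where it stands.

Things in the scene. Friction and masses are not known exactly. Their poses are not given: they have to be found in the camera images.
- magnifier: Hand magnifier lying flat in the steel tray, about 140 g: round silver bezel 84 mm across and 14 mm deep with a clear lens, thin neck, black flat-sided handle 16 mm wide (y) and 18 mm deep (z). Origin: lens centre, on the underside. z up (lens axis), x points from handle to lens; the handle runs from x = -61 to -151 mm at y = 0, its underside level with the bezel's. Centre of mass at about x = -52 mm.
- mag_grip (a point): A good place to grip the magnifier: the middle of the handle's thickness, 85 mm from the lens centre (x = -85, y = 0, z = 9 mm in the magnifier's frame, same axes). Grip across the handle, along y.
- plate_red: Blood-agar culture plate, open, deep red agar with cream colonies, standing in its own clear upturned lid: 93 mm across, rim 17 mm above its underside, agar surface at 8 mm; light (60 g) and free to slide. The only red plate. Origin: centre of its underside, z up.
- tray: Stainless instrument tray, fixed to the bench, 320 x 220 mm (x by y), walls 3 mm thick with rim at 36 mm; inner floor 3 mm above the bench. Origin: centre of its underside.
- plate_amber: Closed culture plate with amber agar and clear lid, 93 mm across, 17 mm tall, 60 g. Bystander. Origin: centre of its underside, z up.
- plate_pale: Closed culture plate with pale cream agar and clear lid, 93 mm across, 17 mm tall, 60 g. Bystander. Origin: centre of its underside, z up.
- rack: Blue tube rack 220 x 68 mm (x by y), 75 mm tall, with capped blood tubes that stand up to 116 mm above the bench; it stands between the tray and the plates; 0.6 kg. Bystander. Origin: centre of its underside, z up.
- dropper_bottle: Amber glass dropper bottle, 48 mm across, 124 mm tall with its black cap and bulb; stands beyond the end of the rack. Bystander. Origin: centre of its underside, z up.
- objective_blue: Microscope objective with a blue band, standing in the tray, 24 mm across, 42 mm tall. Bystander. Origin: centre of its underside, z up.
- objective_yellow: Microscope objective with a yellow band, standing in the tray, 24 mm across, 36 mm tall. Bystander. Origin: centre of its underside, z up.
- eyepiece: Black and steel eyepiece standing in the tray, 35 mm across at the top, 42 mm tall. Bystander. Origin: centre of its underside, z up.
- slide_mailer: Orange plastic slide mailer with a paper label, lying across the robot's end of the tray beyond the handle, 33 x 87 mm (x by y), 21 mm tall. Bystander. Origin: centre of its underside, z up.
There are look-alikes about, which are no part of the job. Several things look just like the magnifier: the one meant starts farthest to the robot's left.

How it is judged:
By the outcome, as a careful person would: the job done as asked, in the order asked, and still so for the second after the job is handed in, while the arm keeps its last pose, push and grip.
It also fails if it takes over 45 s, if anything falls off the work surface, if the arm or the gripper's body presses on something with over 40 N, if the wrist force passes 120 N, or if a joint passes its speed limit or range.

## Working session

There is one attempt and no reset: what is moved stays moved. The work goes in short steps, Python scripts to look and compute and a tool call to move; the robot and the scene stay as the last step left them, time stands still between calls to the robot, and variables do not carry over. Pictures are saved under pics/ and viewed, at most 10 in all, crops included, and the job is handed in when it is done.

Besides the shell and the picture viewer there is one more tool, called after "Call:" as name(argument=value, ...) on one line, values as JSON. move_arm: Moves the arm, as the interface text tells. Scaled input: -1 to 1 covers 80 cm each way for a shift and 120 degrees each way for a turn. Its arguments: {"type":"object","properties":{"deltas":{"type":"array","items":{"type":"array","items":{"type":"array","items":{"type":"number","minimum":-1,"maximum":1}}}},"squeeze":{"type":"number"}},"required":["deltas"]}

```bash
mkdir -p pics; python3 - <<'E'
from rig import manip
import cv2,numpy as np
for n in("top","scene"):
    im=manip.get_image(n); cv2.imwrite(f"pics/{n}0.png",im[:,:,::-1])
    p=manip.camera_params(n); print(n,{k:np.round(v,4).tolist() for k,v in p.items()})
p=manip.camera_params("wrist");print({k:np.round(v,4).tolist() for k,v in p.items()})
s=manip.get_state();print(s)
E
```

```text
top {'fx': 403.9178, 'fy': 403.9178, 'cx': 277.8226, 'cy': 207.2224, 'R': [[-0.019, -0.9996, 0.0184], [-0.9883, 0.016, -0.1514], [0.151, -0.0211, -0.9883]], 't': [0.0562, 0.6011, 0.9097]}
scene {'fx': 401.1033, 'fy': 401.1033, 'cx': 272.3066, 'cy': 214.5763, 'R': [[0.2107, 0.9775, 0.0081], [0.5586, -0.1135, -0.8217], [-0.8023, 0.1777, -0.5699]], 't': [-0.1748, -0.2782, 1.4032]}
{'fx': 325.1923, 'fy': 325.1923, 'cx': 281.7312, 'cy': 218.1123, 'tool_from_camera': [[0.0003, -0.9605, -0.2782, 0.0712], [1.0, 0.0006, -0.0009, 0.0009], [0.001, -0.2782, 0.9605, -0.1348], [0.0, 0.0, 0.0, 1.0]]}
{'clock': 0.1, 'qpos': array([-1.43302093e+00,  2.76536203e-01,  1.50605183e+00, -3.79050662e-05,
        1.36072521e+00, -1.21042124e-01]), 'qd': array([-0.00091788, -0.00049073, -0.0018364 ,  0.00102006,  0.00189346,
        0.00133899]), 'effort': array([ 1.22693469e-03, -4.17702591e+01, -2.46404707e+01, -1.15621915e-04,
        5.83918692e-03,  7.54261464e-06]), 'position': array([ 0.14705487, -0.55537079,  0.23850563]), 'ee_rot': array([-8.60108246e-04,  9.91637486e-01,  1.29051755e-01, -2.57295038e-05]), 'contact_force': array([-0.77921241,  0.17878372,  0.53198896]), 'moment': array([ 0.07015017, -0.07814108,  0.01067686]), 'gripper_force': 0.0, 'width': 0.08533975287274695}
```

View pics/top0.png

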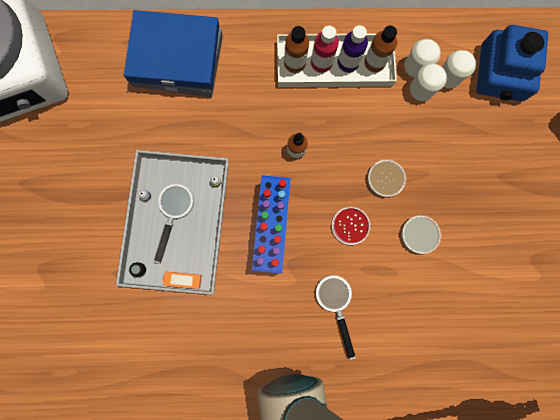

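View pics/scene0.png

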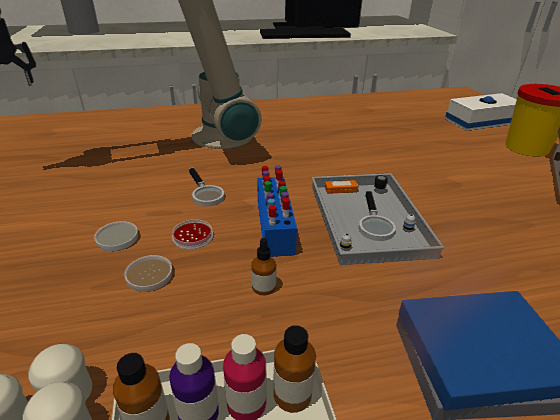

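The top view shows the tray magnifier with its lens near (176,202) and its handle running to (158,262). The red plate is near (351,226), the rack is between them at about (270,225), and the look-alike lies at (333,294). In the scene view the tray magnifier is near (377,226).

```bash
cat > h.py <<'E'
import numpy as np
from scipy.spatial.transform import Rotation
from rig import manip
def cast(p,uv,z):
    R=np.array(p['R']);t=np.array(p['t']);uv=np.atleast_2d(uv)
    d=np.c_[(uv[:,0]-p['cx'])/p['fx'],(uv[:,1]-p['cy'])/p['fy'],np.ones(len(uv))]@R
    c=-R.T@t
    return c+d*((z-c[2])/d[:,2])[:,None]
def wcast(p,s,uv,z):
    uv=np.atleast_2d(np.float64(uv));q=uv-[p['cx'],p['cy']];r=np.hypot(*q.T);th=r/p['fx']
    d=np.c_[q*(np.sin(th)/np.maximum(r,1e-9))[:,None],np.cos(th)]
    T=np.array(p['tool_from_camera']);w=s['ee_rot'];Q=Rotation.from_quat([*w[1:],w[0]]).as_matrix()
    d=d@T[:3,:3].T@Q.T;c=Q@T[:3,3]+s['position']
    return c+d*((z-c[2])/d[:,2])[:,None]
E
python3 - <<'E'
from h import *
import cv2
im=cv2.imread("pics/top0.png");p=manip.camera_params("top")
hsv=cv2.cvtColor(im,cv2.COLOR_BGR2HSV)
def big(m,roi):
    x0,y0,x1,y1=roi;k=np.zeros_like(m);k[y0:y1,x0:x1]=m[y0:y1,x0:x1]
    return max(cv2.findContours(k,0,cv2.CHAIN_APPROX_NONE)[0],key=cv2.contourArea)[:,0]
hs=hsv
red=(((hs[...,0]<6)|(hs[...,0]>172))&(hs[...,1]>150)&(hs[...,2]<200)).astype(np.uint8)*255
c=big(red,(320,200,380,255));(x,y),r=cv2.minEnclosingCircle(c);print("red",x,y,r,cast(p,(x,y),.008))
hd=(hs[...,2]<60).astype(np.uint8)*255
c=big(hd,(150,215,185,268));rr=cv2.minAreaRect(c);b=cv2.boxPoints(rr);print("handle",rr);print(cast(p,b,.021).round(4))
# ring
g=cv2.cvtColor(im,cv2.COLOR_BGR2GRAY)
h=cv2.HoughCircles(g[175:230,150:205],cv2.HOUGH_GRADIENT,1,50,param1=100,param2=10,minRadius=14,maxRadius=20)
print("ring",h);print(cast(p,h[0,:,:2]+[150,175],.017))
for n,uv,z in(("rack c",[[262,178],[289,179],[281,272],[253,271]],.09),("tray",[[137,153],[227,159],[213,293],[118,286]],.036),("bottle",[[298,138]],.12)):print(n,cast(p,uv,z).round(3).tolist())
cr=cv2.resize(im[140:300,105:235],None,fx=4.6,fy=3.7*1,interpolation=cv2.INTER_CUBIC);
E
```

```text
red 351.0 225.0 17.204750061035156 [[ 0.56070156 -0.13364046  0.008     ]]
handle ((164.770263671875, 236.62161254882812), (6.396368026733398, 24.11504364013672), 17.102725982666016)
[[0.5142 0.3311 0.021 ]
 [0.569  0.3156 0.021 ]
 [0.5642 0.301  0.021 ]
 [0.5095 0.3166 0.021 ]]
ring [[[24.5 25.5 17.2]]]
[[0.62686462 0.29565523 0.017     ]]
rack c [[0.663, 0.081, 0.09], [0.66, 0.02, 0.09], [0.451, 0.042, 0.09], [0.454, 0.104, 0.09]]
tray [[0.742, 0.384, 0.036], [0.724, 0.166, 0.036], [0.406, 0.199, 0.036], [0.426, 0.417, 0.036]]
bottle [[0.746, -0.001, 0.12]]
```

Call:
move_arm(deltas=[[[0.76,-0.925,0,0.24,0],[0.76,-0.925,0,0.24,0],[0.76,-0.925,0,0.24,0],[0.76,-0.925,0,0.24,0],[0.76,-0.925,0,0.24,0],[0.76,-0.925,0,0.24,0],[0.76,-0.925,0,0.24,0],[0.76,-0.925,0,0.24,0],[0.76,-0.925,0,0.24,0],[0.76,-0.925,0,0.24,0],[0.76,-0.925,0,0.24,0],[0.76,-0.925,0,0.24,0]]], squeeze=70)

```text
clock: 1.3
position: [0.3969, -0.0082, 0.2393]
ee_rot: [0.0, 0.993, -0.122, 0.0]
contact_force: [1.0, -1.0, 0.4]
width: 0.0427
gripper_force: 0.0
```

```bash
cat >> h.py <<'E'
def go(target,yaw):
    """tx,ty,tz,twist in move units from the measured pose"""
    s=manip.get_state();w=s['ee_rot'];Q=Rotation.from_quat([*w[1:],w[0]]).as_matrix()
    d=Q.T@(np.array(target)-s['position'])/.8;y=np.arctan2(Q[1,0],Q[0,0])
    print("clock",s['clock'],"pos",s['position'].round(4),"yaw",np.degrees(y).round(2),"w",s['width'].round(4),"F",s['contact_force'].round(1),"delta",d.round(4),"twist",round((np.degrees(y)-yaw)/120,4),"tilt",Q[2].round(4))
E
python3 -c "
from h import *
go([.545,.316,.239],-14)"
```

```text
Traceback (most recent call last):
  File "h.py", line 19, in go
    print("clock",s['clock'],"pos",s['position'].round(4),"yaw",np.degrees(y).round(2),"w",s['width'].round(4),"F",s['contact_force'].round(1),"delta",d.round(4),"twist",round((np.degrees(y)-yaw)/120,4),"tilt",Q[2].round(4))
                                                                                           ^^^^^^^^^^^^^^^^
AttributeError: 'float' object has no attribute 'round'
```

```bash
sed -i "s/s\['width'\].round(4)/round(s['width'],4)/" h.py
python3 -c "
from h import *
go([.545,.316,.239],-14)"
```

```text
clock 1.3 pos [ 0.3969 -0.0082  0.2393] yaw -13.96 w 0.0427 F [ 1.  -1.   0.4] delta [ 8.200e-02 -4.379e-01  2.000e-04] twist 0.0003 tilt [ 5.e-04  4.e-04 -1.e+00]
```

Call:
move_arm(deltas=[[[0.082,-0.438,0,0,0],[0.082,-0.438,0,0,0],[0.082,-0.438,0,0,0],[0.082,-0.438,0,0,0],[0.082,-0.438,0,0,0],[0.082,-0.438,0,0,0],[0.082,-0.438,0,0,0],[0.082,-0.438,0,0,0],[0.082,-0.438,0,0,0],[0.082,-0.438,0,0,0]]])

```text
clock: 2.3
position: [0.5442, 0.3128, 0.2387]
ee_rot: [0.001, 0.993, -0.122, -0.001]
contact_force: [1.0, -0.4, -0.3]
width: 0.0424
gripper_force: 0.0
```

```bash
python3 - <<'E'
from h import *
import cv2
s=manip.get_state();im=manip.get_image("wrist")[:,:,::-1].copy();cv2.imwrite("pics/w1.png",im)
go([.545,.316,.239],-14)
E
```

```text
clock 2.35 pos [0.5442 0.3125 0.2391] yaw -14.02 w 0.0425 F [-0.8 -0.4  0.5] delta [-0.0001 -0.0045  0.0001] twist -0.0002 tilt [-8.0e-04  1.5e-03 -1.0e+00]
```

View pics/w1.png

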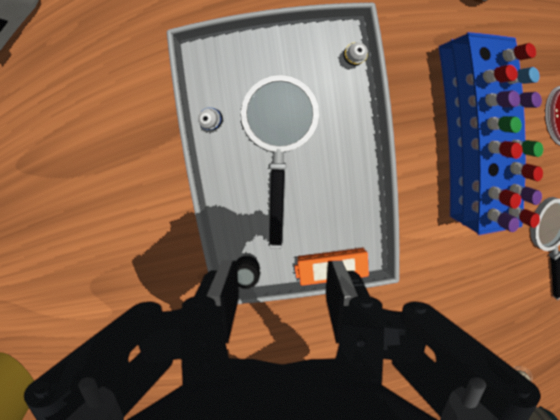

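The wrist view shows the ring centred near (280,114), the handle from about (279,168) to (276,244), the eyepiece at (246,270) and the mailer at (332,266).

```bash
python3 - <<'E'
from h import *
import cv2
s=manip.get_state();p=manip.camera_params("wrist");im=cv2.imread("pics/w1.png");g=cv2.cvtColor(im,cv2.COLOR_BGR2GRAY)
m=np.zeros_like(g);m[164:250,258:296]=(g[164:250,258:296]<35)*255
c=max(cv2.findContours(m,0,cv2.CHAIN_APPROX_NONE)[0],key=cv2.contourArea)[:,0]
print("bbox",cv2.boundingRect(c))
ax=[]
for v in range(172,240,4):
    u=c[c[:,1]==v][:,0];ax.append([(u.min()+u.max())/2,v])
P=wcast(p,s,ax,.020);vx,vy,x0,y0=cv2.fitLine(np.float32(P[:,:2]),cv2.DIST_HUBER,0,.01,.01).ravel()
print("axis yaw",np.degrees(np.arctan2(vy,vx)),x0,y0)
w=np.zeros_like(g);w[65:160,230:330]=(g[65:160,230:330]>205)*255
w[155:]=0
c=max(cv2.findContours(w,0,cv2.CHAIN_APPROX_NONE)[0],key=cv2.contourArea)[:,0]
E=wcast(p,s,c,.017);(x,y),r=cv2.minEnclosingCircle(np.float32(E[:,:2]*1000));print("ring",x,y,r)
print("handle ends",wcast(p,s,[[279,168],[276,244]],.021))
print("eyepiece",wcast(p,s,[246,268],.045),"mailer near corner",wcast(p,s,[297,263],.024))
E
```

```text
bbox (270, 170, 14, 74)
axis yaw -15.912373 0.5388307 0.31942782
ring 636.292236328125 284.9366149902344 53.100120544433594
handle ends [[0.56991763 0.30860427 0.021     ]
 [0.4852887  0.33349038 0.021     ]]
eyepiece [[0.47417668 0.3705272  0.045     ]] mailer near corner [[0.45716728 0.31515082 0.024     ]]
```

Call:
move_arm(deltas=[[[0.003,-0.0065,0.22,0.0125,0],[0.003,-0.0065,0.22,0.0125,0],[0.003,-0.0065,0.22,0.0125,0],[0.003,-0.0065,0.22,0.0125,0],[0.003,-0.0065,0.22,0.0125,0],[0.003,-0.0065,0.22,0.0125,0],[0.003,-0.0065,0.22,0.0125,0]]])

```text
clock: 3.05
position: [0.5503, 0.3184, 0.066]
ee_rot: [-0.001, 0.991, -0.135, 0.002]
contact_force: [-0.5, -0.8, 0.3]
width: 0.0427
gripper_force: 0.0
```

```bash
python3 - <<'E'
from h import *
import cv2
s=manip.get_state();im=manip.get_image("wrist")[:,:,::-1].copy();cv2.imwrite("pics/w2.png",im)
go([.5475,.317,.013],-15.5)
p=manip.camera_params("wrist");g=cv2.cvtColor(im,cv2.COLOR_BGR2GRAY)
print(wcast(p,s,[[280,100]],.02))
E
```

```text
clock 3.1 pos [0.5502 0.3187 0.0661] yaw -15.5 w 0.0427 F [-0.  -0.1  0.7] delta [-0.003   0.0031  0.0663] twist -0.0 tilt [ 0.004 -0.003 -1.   ]
[[0.63375396 0.29604436 0.02      ]]
```

View pics/w2.png

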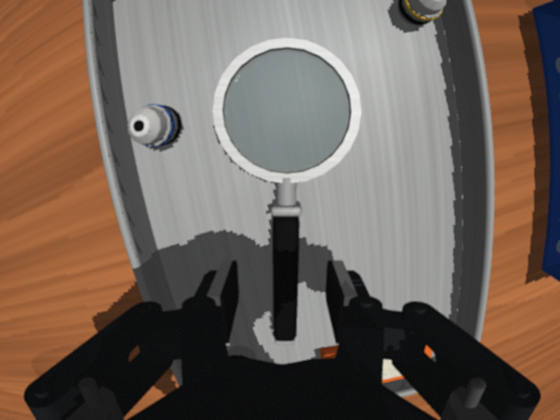

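The close view shows the handle at columns 272–299 and rows 215–338, straddled by the fingertips at (233,265) and (331,265). The ring centre is near (287,110).

```bash
python3 - <<'E'
from h import *
s=manip.get_state();p=manip.camera_params("wrist")
P=wcast(p,s,[[286,215],[286,250],[285,300],[285,338],[287,110]],[.021]*4+[.017]);print(P.round(4))
d=P[0]-P[3];y=np.degrees(np.arctan2(d[1],d[0]));u=d[:2]/np.hypot(*d[:2]);print(y)
g=(P[4,:2]-85e-3*u);g2=P[0,:2]-.024*u;print(g,g2)
go([*g2,.013],y)
E
```

```text
[[0.5702 0.3104 0.021 ]
 [0.5494 0.3161 0.021 ]
 [0.5163 0.3257 0.021 ]
 [0.4869 0.3337 0.021 ]
 [0.6275 0.294  0.017 ]]
-15.636780826327085
[0.54563523 0.31694114] [0.54706473 0.31685487]
clock 3.1 pos [0.5502 0.3187 0.0661] yaw -15.5 w 0.0427 F [-0.  -0.1  0.7] delta [-0.0035  0.0034  0.0663] twist 0.0011 tilt [ 0.004 -0.003 -1.   ]
```

Call:
move_arm(deltas=[[[-0.0035,0.0035,0.03,0.001,0],[-0.0035,0.0035,0.06,0.001,0],[-0.0035,0.0035,0.06,0.001,0],[-0.0035,0.0035,0.06,0.001,0]]])

```text
clock: 3.5
position: [0.5459, 0.3168, 0.0167]
ee_rot: [-0.0, 0.991, -0.136, 0.001]
contact_force: [0.4, -0.0, -0.2]
width: 0.0427
gripper_force: 0.0
```

```bash
python3 -c "
from h import *
go([.5465,.3169,.0135],-15.6)"
```

```text
clock 3.5 pos [0.5459 0.3168 0.0167] yaw -15.59 w 0.0427 F [ 0.4 -0.  -0.2] delta [ 0.0007 -0.0004  0.004 ] twist 0.0001 tilt [ 0.0015 -0.0011 -1.    ]
```

Call:
move_arm(deltas=[[[0.001,0,0.004,0,0],[0.001,0,0.004,0,0],[0.001,0,0.004,0,0.3],[0.001,0,0.004,0,0.5],[0.001,0,0.004,0,0.7],[0.001,0,0.004,0,1],[0.001,0,0.004,0,1],[0.001,0,0.004,0,1],[0.001,0,0.004,0,1]]], squeeze=70)

```text
clock: 4.4
position: [0.5463, 0.3164, 0.0127]
ee_rot: [-0.0, 0.991, -0.136, 0.0]
contact_force: [-0.2, -1.0, 5.7]
width: 0.0142
gripper_force: 68.7
```

```bash
python3 -c "
from h import *
go([.5465,.3169,.20],-15.6);print(manip.get_state()['gripper_force'])"
```

```text
clock 4.4 pos [0.5463 0.3164 0.0127] yaw -15.59 w 0.0142 F [-0.2 -1.   5.7] delta [ 0.0003 -0.0008 -0.2341] twist 0.0001 tilt [ 9.e-04 -7.e-04 -1.e+00]
68.68693828582764
```

Call:
move_arm(deltas=[[[0,0,-0.01,0,1],[0,0,-0.03,0,1],[0,0,-0.07,0,1],[0,0,-0.12,0,1],[0,0,-0.17,0,1],[0,0,-0.22,0,1],[0,0,-0.26,0,1],[0,0,-0.265,0,1],[0,0,-0.265,0,1]]])

```text
clock: 5.3
position: [0.5459, 0.3162, 0.2245]
ee_rot: [-0.0, 0.991, -0.136, 0.0]
contact_force: [-0.8, -0.3, -1.9]
width: 0.0142
gripper_force: 68.4
```

```bash
python3 - <<'E'
from h import *
import cv2
go([.479,-.111,.225],-15.6)
s=manip.get_state();im=manip.get_image("wrist")[:,:,::-1].copy()
b=manip.get_image("scene")[:,:,::-1]
cr=cv2.resize(b[120:280,240:460],(560,407),interpolation=cv2.INTER_CUBIC)
cv2.imwrite("pics/w3.png",cv2.resize(np.vstack([im,cr]),None,fx=.72,fy=.72))
E
```

```text
clock 5.3 pos [0.5459 0.3162 0.2245] yaw -15.59 w 0.0142 F [-0.8 -0.3 -1.9] delta [ 0.063   0.5368 -0.0008] twist 0.0001 tilt [ 8.e-04 -5.e-04 -1.e+00]
```

View pics/w3.png

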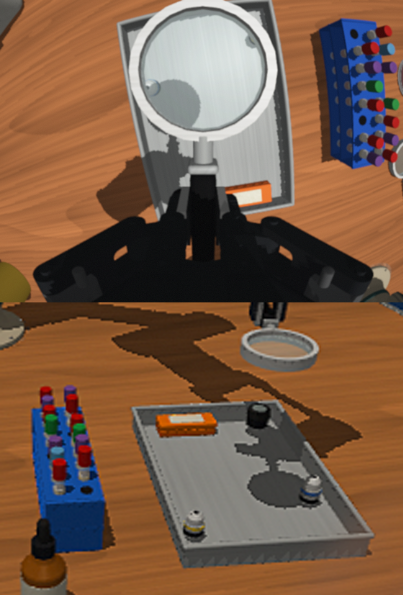

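The magnifier is held level in the gripper, with its ring near (203,68) in the upper half of the picture. The objectives, eyepiece and mailer are still standing in the tray.

Call:
move_arm(deltas=[[[0.002,0.015,0,0,1],[0.006,0.05,0,0,1],[0.012,0.1,0,0,1],[0.018,0.155,0,0,1],[0.025,0.21,0,0,1],[0.031,0.265,0,0,1],[0.038,0.32,0,0,1],[0.044,0.375,0,0,1],[0.051,0.43,0,0,1],[0.057,0.485,0,0,1],[0.061,0.52,0,0,1],[0.063,0.537,0,0,1]]])

```text
clock: 6.6
position: [0.4771, -0.1137, 0.2227]
ee_rot: [0.0, 0.991, -0.137, -0.002]
contact_force: [-0.2, 0.4, -1.7]
width: 0.0142
gripper_force: 68.6
```

Call:
move_arm(deltas=[[[0,0,0,0,1],[0,0,0,0,1],[0,0,0,0,1]]])

```text
clock: 6.9
position: [0.4789, -0.1097, 0.2238]
ee_rot: [-0.0, 0.991, -0.135, -0.0]
contact_force: [-0.0, -0.8, -1.1]
width: 0.0145
gripper_force: 68.6
```

```bash
cat >> h.py <<'E'
def lens(img):
    """fit the 42 mm bezel rim circle in the tool frame from a wrist picture (BGR)"""
    import cv2
    from scipy.optimize import least_squares
    p=manip.camera_params("wrist");g=cv2.cvtColor(img,cv2.COLOR_BGR2HSV)
    m=((g[...,2]>165)&(g[...,1]<40)).astype(np.uint8)*255
    m[185:]=0;m[:,:150]=0;m[:,410:]=0
    n,l,st,_=cv2.connectedComponentsWithStats(m);k=1+np.argmax(st[1:,4])
    c=cv2.convexHull(max(cv2.findContours((l==k).astype(np.uint8),0,cv2.CHAIN_APPROX_NONE)[0],key=cv2.contourArea))
    h=np.zeros_like(m);cv2.drawContours(h,[c],-1,255,-1)
    c=cv2.findContours(h,0,cv2.CHAIN_APPROX_NONE)[0][0][:,0].astype(float)
    c=c[(c[:,1]>4)&(c[:,1]<165)]
    q=c-[p['cx'],p['cy']];r=np.hypot(*q.T);th=r/p['fx']
    T=np.array(p['tool_from_camera']);d=np.c_[q*(np.sin(th)/r)[:,None],np.cos(th)]@T[:3,:3].T;o=T[:3,3]
    def res(v):
        n=np.array([v[3],v[4],1]);n/=np.linalg.norm(n);P=o+d*(((v[:3]-o)@n)/(d@n))[:,None]
        return np.linalg.norm(P-v[:3],axis=1)-.042
    f=least_squares(res,[.085,0,-.004,0,0],loss='soft_l1',f_scale=.0005)
    return f.x,np.sqrt(np.mean(f.fun**2)),len(c),cv2.boundingRect(np.float32(c))
E
python3 - <<'E'
from h import *
import cv2
s=manip.get_state();im=manip.get_image("wrist")[:,:,::-1].copy();cv2.imwrite("pics/w4.png",im)
print(lens(im))
t=manip.get_image("top")[:,:,::-1];cv2.imwrite("pics/t4.png",t)
go([.479,-.111,.225],-15.6)
E
```

```text
(array([ 0.08774769, -0.0027913 , -0.01085769, -0.13155571,  0.30801924]), np.float64(0.0017703594066610182), 331, (179, 5, 206, 160))
clock 7.0 pos [ 0.4791 -0.1098  0.224 ] yaw -15.48 w 0.0142 F [-0.7  0.4 -1.3] delta [ 0.0003  0.0015 -0.0013] twist 0.001 tilt [-2.e-04 -4.e-04 -1.e+00]
```

View pics/w4.png

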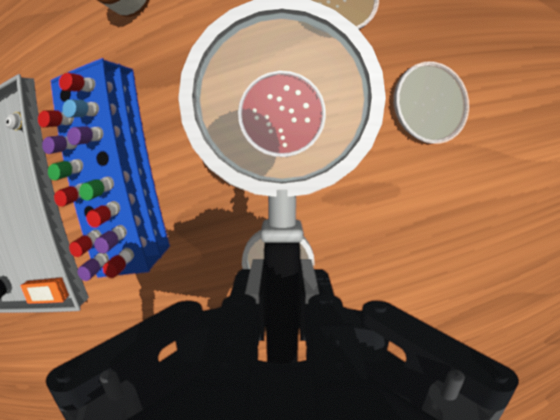

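The lens is above the red plate, which shows through it at (283,113), and the ring centre is near (282,98). The amber plate's rim touches the ring at the top right, so I'll leave that arc out of the fit.

```bash
sed -i 's/^    m\[185:\]=0.*/    m[200:]=0;m[:,:150]=0;m[:,410:]=0/; s/^    c=c\[(c\[:,1\]>4).*/    c=c[(c[:,1]>cut)\&(c[:,1]<193)\&((abs(c[:,0]-282)>30)|(c[:,1]<90))]/; s/def lens(img)/def lens(img,cut=60)/' h.py
cat >> h.py <<'E'
def red(img,s):
    import cv2
    h=cv2.cvtColor(img,cv2.COLOR_BGR2HSV);m=(((h[...,0]<6)|(h[...,0]>170))&(h[...,1]>105)).astype(np.uint8)*255
    m[:,:200]=0;m[:,370:]=0;m[200:]=0
    c=max(cv2.findContours(m,0,cv2.CHAIN_APPROX_NONE)[0],key=cv2.contourArea)
    P=wcast(manip.camera_params("wrist"),s,c[:,0],.008)[:,:2]
    (x,y),r=cv2.minEnclosingCircle(np.float32(P*1000));return x,y,r
E
python3 - <<'E'
from h import *
import cv2
s=manip.get_state();im=cv2.imread("pics/w4.png")
for c in(30,60,90):print(lens(im,c))
print("red",red(im,s))
p=manip.camera_params("wrist")
Q=Rotation.from_quat([*s['ee_rot'][1:],s['ee_rot'][0]]).as_matrix()
# edges at tool plane z=-.004
e=wcast(p,dict(ee_rot=np.array([1,0,0,0]),position=np.zeros(3)),[[180,98],[384,98],[282,195],[282,1]],-.004);print(e.round(4))
E
```

```text
(array([ 0.08592334, -0.00252415, -0.00824857, -0.00845235,  0.25155588]), np.float64(0.0007210061788172877), 358, (179, 31, 206, 162))
(array([ 0.08481509, -0.00158621, -0.00523654,  0.04224558,  0.14996692]), np.float64(0.00020166802690306125), 298, (179, 61, 206, 132))
(array([ 8.52698373e-02,  1.01364025e-05, -3.36976444e-03, -4.08308055e-02,
        2.14034618e-02]), np.float64(0.00013077666675522087), 238, (179, 91, 206, 102))Traceback (most recent call last):
  File "<stdin>", line 5, in <module>
  File "h.py", line 43, in red
    c=max(cv2.findContours(m,0,cv2.CHAIN_APPROX_NONE)[0],key=cv2.contourArea)
ValueError: max() iterable argument is empty
```

```bash
sed -i 's/^    h=cv2.cvtColor(img.*COLOR_BGR2HSV);m=.*/    a=img.astype(int);m=((abs(a[...,1]-a[...,0])<22)\&(a[...,2]-a[...,1]>60)).astype(np.uint8)*255/' h.py
python3 - <<'E'
from h import *
import cv2
s=manip.get_state();im=cv2.imread("pics/w4.png");print(im[100,265],im[60,250],im[125,320])
r=red(im,s);print("red",r)
p=manip.camera_params("wrist")
e=wcast(p,dict(ee_rot=np.array([1,0,0,0]),position=np.zeros(3)),[[180,98],[384,98],[282,195],[282,1]],-.004);print(e.round(4))
print(wcast(p,s,[[241,113],[325,113],[283,72],[283,156]],.017).round(4))
y=-15.5;u=np.array([np.cos(np.radians(y)),np.sin(np.radians(y))])
for c in(np.array(r[:2])/1000,np.array([.5607,-.1336])):go([*(c-.085*u),.052],y)
E
```

```text
[127 126 199] [149 177 207] [168 168 194]
red (561.865234375, -132.43014526367188, 42.05702209472656)
[[ 0.0846 -0.0411 -0.004 ]
 [ 0.0846  0.042  -0.004 ]
 [ 0.0435  0.0005 -0.004 ]
 [ 0.1246  0.0005 -0.004 ]]
[[ 0.5733 -0.092   0.017 ]
 [ 0.5501 -0.1762  0.017 ]
 [ 0.6031 -0.1455  0.017 ]
 [ 0.5175 -0.1219  0.017 ]]
clock 7.0 pos [ 0.4791 -0.1098  0.224 ] yaw -15.48 w 0.0142 F [-0.7  0.4 -1.3] delta [ 0.0011 -0.0003  0.215 ] twist 0.0002 tilt [-2.e-04 -4.e-04 -1.e+00]
clock 7.0 pos [ 0.4791 -0.1098  0.224 ] yaw -15.48 w 0.0142 F [-0.7  0.4 -1.3] delta [1.00e-04 1.50e-03 2.15e-01] twist 0.0002 tilt [-2.e-04 -4.e-04 -1.e+00]
```

Call:
move_arm(deltas=[[[0,0,0.015,0,1],[0,0,0.05,0,1],[0.0005,0.0005,0.09,0,1],[0.0005,0.0005,0.13,0,1],[0.0005,0.0005,0.165,0,1],[0.0005,0.0005,0.19,0,1],[0.0005,0.0005,0.205,0,1],[0.0005,0.0005,0.21,0,1],[0.0005,0.0005,0.21,0,1],[0.0005,0.0005,0.21,0,1],[0.0005,0.0005,0.21,0,1]]])

```text
clock: 8.1
position: [0.4799, -0.1117, 0.0568]
ee_rot: [0.0, 0.991, -0.136, 0.001]
contact_force: [-0.0, -0.0, -1.3]
width: 0.0145
gripper_force: 68.5
```

```bash
python3 - <<'E'
from h import *
import cv2
s=manip.get_state();im=manip.get_image("wrist")[:,:,::-1].copy();cv2.imwrite("pics/w5.png",im)
for c in(30,60,90):print(lens(im,c)[:2])
try:print("red",red(im,s))
except Exception as e:print(e)
go([.479,-.111,.052],-15.5)
b=manip.get_image("scene")[:,:,::-1]
cv2.imwrite("pics/s5r.png",b);cr=cv2.resize(b[150:270,100:268],(560,400),interpolation=cv2.INTER_CUBIC)
cv2.imwrite("pics/w5c.png",cv2.resize(np.vstack([im,cr]),None,fx=.72,fy=.72))
E
```

```text
(array([ 8.49691359e-02,  3.50194906e-05, -3.51381403e-03, -4.69751075e-03,
        1.63130947e-02]), np.float64(0.0001356317471516954))
(array([ 8.49318848e-02, -7.33433552e-05, -3.54554337e-03, -3.47346753e-04,
        2.53633818e-02]), np.float64(0.00013594932416176767))
(array([ 8.53543681e-02, -3.33448188e-05, -3.35928092e-03, -5.31085121e-02,
        2.45293809e-02]), np.float64(0.00012705419587723967))
red (561.463134765625, -132.4659423828125, 42.64387130737305)
clock 8.15 pos [ 0.4798 -0.1117  0.0569] yaw -15.58 w 0.0146 F [ 0.2 -0.4 -2.2] delta [-0.0013 -0.0006  0.0061] twist -0.0007 tilt [ 1.8e-03  3.0e-04 -1.0e+00]
```

View pics/w5c.png

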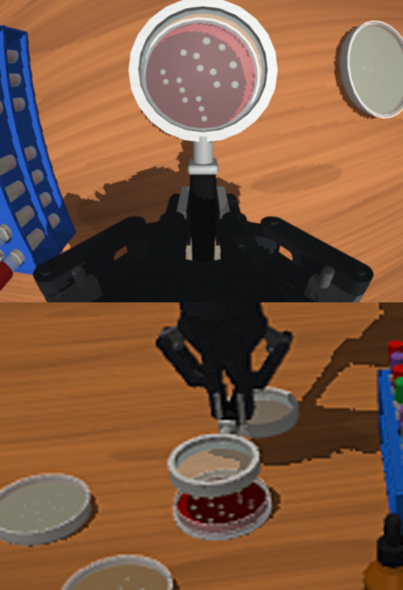

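The lens is directly over the red plate and close to level, about 29 mm above the rim and within roughly 2 mm of centre. I'll lower it about 4.5 mm.

Call:
move_arm(deltas=[[[0,-0.001,0.003,0,1],[0,-0.001,0.0055,0,1],[0,-0.001,0.0055,0,1],[0,-0.001,0.0055,0,1],[0,-0.001,0.0055,0,1],[0,-0.001,0.0055,0,1],[0,-0.001,0.0055,0,1],[0,-0.001,0.0055,0,1]]])

```text
clock: 9.0
position: [0.4795, -0.1109, 0.0517]
ee_rot: [0.0, 0.991, -0.136, 0.0]
contact_force: [0.5, 0.4, -1.3]
width: 0.0144
gripper_force: 68.5
```

```bash
python3 - <<'E'
from h import *
s=manip.get_state();im=manip.get_image("wrist")[:,:,::-1].copy()
v=lens(im,30)[0];w=s['ee_rot'];Q=Rotation.from_quat([*w[1:],w[0]]).as_matrix()
print("lens underside world",(Q@(v[:3]+[0,0,.014])+s['position']).round(4),"normal",(Q@[v[3],v[4],1]).round(3),"red",red(im,s))
go([.479,-.111,.052],-15.5);print(abs(s['qd']).max())
E
```

```text
lens underside world [ 0.5613 -0.1337  0.0412] normal [-0.011 -0.014 -1.   ] red (563.4718627929688, -135.0636749267578, 42.20491027832031)
clock 9.05 pos [ 0.4795 -0.1108  0.0517] yaw -15.59 w 0.0141 F [ 0.3 -0.9 -0.6] delta [-0.0005  0.0004 -0.0004] twist -0.0008 tilt [ 1.e-04  1.e-04 -1.e+00]
0.0012631300425200711
```

Clearance is about 24 mm, the lens is centred to about 2 mm, and the arm is steady, so I'm handing it in.

```bash
python3 -c "
from rig import manip
print(manip.sign_off())"
```

```text
the job is handed in; nothing more can be done
None
```

The magnifier is held steady and level (tilt about 1°) over the red plate, with the lens centred to about 2 mm and its underside about 24 mm above the rim; the job is handed in, and the result of the judging was not shown.

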